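# Sort two threaded studs on sloping pitch gauges

## Robot

A 6-joint arm with a two-finger parallel gripper is mounted at the origin on the work surface. World frame = base frame: x ahead of the robot, y to its left, z up, the work surface at z = 0. Lengths are in m, angles in rad, forces in N, time in s.
With the tool pointing down it reaches from about 0.275 to 0.825 m from the base axis. Payload 5.2 kg.
Tool frame: the origin (TCP) lies midway between the tips of the shut fingers; the grasp point (between the pads) lies 19 mm behind it; y points along the fingers, z is the direction in which the jaws open and shut, and the axes are right-handed (so a half turn about y gives the same grasp; the last joint's range is limited). The gripper opens to 93 mm and grips with 3 to 60 N. Pads are 15 mm wide; open, the fingers measure 128 mm over their backs; the gripper's body (75 mm by 188 mm) begins 65 mm behind the grasp point.
Start: joints at [-1.543, 0.259, 1.535, -0, 1.348, -0.203], TCP at [0.126, -0.535, 0.219] pointing down, gripper open.
Joint ranges: [-3.14, 3.14], [-0.91, 2.08], [0.19, 2.58], [-1.22, 4.36], [0.22, 2.71], [-3.12, 3.12]. Speed limits (rad/s): [2.57, 2.57, 3.14, 3.14, 3.14, 3.14].

## Interface

Orientations are given as a 3x3 rotation matrix whose columns are the frame's x, y, z axes.
In Python, from rig import * gives the robot as it stands.
- The arm moves only by the tool servo_tool, never from a script. Its argument "deltas" is a list of rows, each a list of 7 numbers: the shift along the tool's x, y, z in cm, then the turn, a rotation vector about the tool's x, y, z in degrees, then the opening in per cent of the stroke, from 0 (shut) to 100 (fully open). A call has 1 to 20 rows; each row is the pose to reach, as a shift and turn from the pose commanded when the call began, along the tool's axes at that moment; what a row does not reach only later rows make up. A row lasts 1/8 s, in which the tool goes at most 62.5 mm and 10.7 degrees, less where a joint would pass 70% of its speed; a pose out of reach is approached as far as the arm can. A call with a gripper value outside its range is refused whole. The fingers move at their own pace and stop on an object; "newtons" is the grip in N (left out, the last holds). Time passes only in rows, so rows that repeat a pose let the fingers close. It gives the time, the measured TCP pose, the force and the opening at its end, in the units of the state.
- read_state(): the state, without advancing time (a new reading comes with each control period).
- get_image(name): name is "scene" or "top"; returns a dict with "color" (420x560x3 uint8, red, green, blue), "range_z" (420x560 float32, m along the optical axis (not along the pixel's ray), 0 where there is no reading), "camera_matrix" (3x3 intrinsics, pixels), "R" (3x3) and "t" (3): a world point X has camera coordinates R X + t. Camera axes: x right, y down, z forward; pixel columns grow to the right and rows downward; lengths in m; the calibration is good to about 2 mm. A picture is of the moment at which its call begins.
- sign_off(): hands the job in, once; it reports no verdict.
The state is a dict: "time": time; "q": joint angles; "dq": joint speeds; "effort": joint torques, N m; "tool_pos": TCP position; "orientation": TCP orientation; "wrist_force": force on the tool from outside, world axes, zero at the start; "moment": the same for the moment, N m; "gripper_width": finger opening in m.
Only numpy, scipy, OpenCV 4.12 (cv2) and the standard library are available. Lean on these libraries where they do the work, as an engineer would, in place of code of your own. Each camera call takes 0.05 s, during which the arm holds its last target. There are 200 camera calls.

## Task

Two steel studs lie in the wooden rack, one with coarse thread and one with fine. Take the coarse one first: lay it on the gauge whose notches match its pitch (the purple stand), feel along the slope until its threads drop fully into the notches at both ends while you still hold it, then let go; then do the same with the fine stud on the red stand. Leave each about centred and fully home on its gauge, and do not disturb the scriber, the ink jar or the small steel block.

Things in the scene. Friction and masses are not known exactly. Their poses are not given: they have to be found in the camera images.
- coarse_stud_mid (a point): Coarse: loose steel stud 140 long, about 0.27 kg; gripped at its plain middle, 16 diameter, 70 long. Each end has 3 thread ridges, 24 diameter, 4 wide, 12 pitch, centred 40, 52, 64 from the middle, and 16 diameter grooves between. Point: the stud's centre; x along its axis (both ways alike). Starts level in either rack place, axis 45 above the table, up to 8 off centre along it.
- fine_stud_mid (a point): Fine: loose steel stud 140 long, about 0.27 kg; gripped at its plain middle, 16 diameter, 70 long. Each end has 4 thread ridges, 24 diameter, 2.5 wide, 8 pitch, centred 40, 48, 56, 64 from the middle, and 16 diameter grooves between. Point: the stud's centre; x along its axis (both ways alike). Starts level in either rack place, axis 45 above the table, up to 8 off centre along it.
- coarse_gauge_seat (a point): where a stud's centre lies when meshed and centred on the purple gauge, 93 above the table. x: up the slope, 38 degrees above level, the way the stud lies; y: across; z: square out of the slope. Fully meshed, the stud's centre is at z = 0 within 1; ridges riding on the notch plates, or the wrong pitch, leave it 5 to 6 higher. Meshed, it has about 2.5 end play and cannot slide down.
- fine_gauge_seat (a point): where a stud's centre lies when meshed and centred on the red gauge, 93 above the table. x: up the slope, 38 degrees above level, the way the stud lies; y: across; z: square out of the slope. Fully meshed, the stud's centre is at z = 0 within 1; ridges riding on the notch plates, or the wrong pitch, leave it 5 to 6 higher. Meshed, it has about 2 end play and cannot slide down.
- coarse_gauge: fixed purple stand; its plate slopes 38 degrees and carries a steel comb: two groups of 3 notch plates 5.5 thick, 12 pitch, 90-degree V notches, nominally 34, 46, 58 either side of the seat. Comb clamped up to 6 up or down the slope, unknown, must be felt: mesh repeats every 12. Middle 48 open for fingers, 42 deep below the stud axis. Origin: on the table straight below the seat.
- fine_gauge: fixed red stand; its plate slopes 38 degrees and carries a steel comb: two groups of 3 notch plates 3.5 thick, 8 pitch, 90-degree V notches, nominally 36, 44, 52 either side of the seat. Comb clamped up to 4 up or down the slope, unknown, must be felt: mesh repeats every 8. Middle 60 open for fingers, 42 deep below the stud axis. Origin: on the table straight below the seat.
- rack: fixed wooden stud rack, base 150 x 170 x 10; origin under its centre on the table; its two places run along its x axis at y = +55 and -55, each with two V blocks 30 long centred at x = +52 and -52, tops 46 above the table; 74 open between the V blocks for the fingers, down to the base at 10.
- scriber: loose scriber with knurled aluminium handle lying on the table, 140 long, 13 thick; origin under its middle, x axis along it towards the point. Leave alone.
- ink_jar: loose closed purple ink jar with black cap, diameter 44, 50 tall; origin under its centre. Leave alone.
- mould_insert: loose small steel block 50 x 35 x 25 tall; origin under its centre. Leave alone.
Mind the look-alikes: they are no part of the job. Leave any blue or green look-alike of the part that bears coarse_stud_mid alone.

How it is judged:
By the outcome, as a careful person would: the job done as asked, in the order asked, and still so for the second after the job is handed in, with the robot touching nothing.
It also fails if it takes over 64 s, if anything falls off the work surface, if the arm or the gripper's body presses on something with over 40 N, if the wrist force passes 120 N, or if a joint passes its speed limit or range.

## Working session

There is one attempt and no reset: what is moved stays moved. The work goes in short steps, Python scripts to look and compute and a tool call to move; the robot and the scene stay as the last step left them, time stands still between calls to the robot, and variables do not carry over. Pictures are saved under pics/ and viewed, about 8 in all and at most 12, crops included, and the job is handed in when it is done.

Besides the shell and the picture viewer there is one more tool, called after "Emit:" as name(argument=value, ...), one argument or row to a line, values as JSON. servo_tool: Moves the arm, as the interface text tells. Its arguments: {"type":"object","properties":{"deltas":{"type":"array","items":{"type":"array","items":{"type":"number"}}},"newtons":{"type":"number"}},"required":["deltas"]}

```bash
ls; mkdir -p pics
python3 - <<'E'
from rig import *
import cv2,numpy as np
for n in("scene","top"):
    d=get_image(n); np.savez(f"{n}.npz",**d)
    cv2.imwrite(f"pics/{n}0.png",d["color"][:,:,::-1])
    print(n,d["camera_matrix"].tolist(),d["R"].round(4).tolist(),d["t"].round(4).tolist())
s=read_state();print(s)
E
```

```text
pics
scene [[432.28919518345003, 0.0, 284.0286254523315], [0.0, 432.28919518345003, 216.13719729903207], [0.0, 0.0, 1.0]] [[-0.2558, 0.9667, -0.0101], [0.666, 0.1687, -0.7266], [-0.7007, -0.1926, -0.6869]] [0.1998, -0.2899, 1.4687]
top [[379.75428306801086, 0.0, 277.9590264669631], [0.0, 379.75428306801086, 205.359765836595], [0.0, 0.0, 1.0]] [[0.0066, -0.9999, 0.0137], [-0.9943, -0.008, -0.1065], [0.1066, -0.0129, -0.9942]] [-0.0552, 0.5462, 0.8673]
{'time': 0.1, 'q': array([-1.54280886e+00,  2.59240453e-01,  1.53595398e+00, -2.17041389e-05,
        1.34794348e+00, -2.02806136e-01]), 'dq': array([ 1.72289311e-03, -8.79564878e-04, -2.31823146e-03, -8.89887643e-04,
       -1.33226138e-03,  4.51871112e-05]), 'effort': array([ 2.04388998e-03, -4.38211477e+01, -2.84644872e+01,  7.20281107e-02,
        3.62679292e-02, -5.56889609e-05]), 'tool_pos': array([ 0.12581116, -0.53493973,  0.21792467]), 'orientation': array([[-9.73484074e-01, -6.44012877e-05,  2.28754788e-01],
       [-2.28754613e-01,  1.54405898e-03, -9.73482893e-01],
       [-2.90517334e-04, -9.99998806e-01, -1.51784892e-03]]), 'wrist_force': array([-0.02377671,  0.00388875,  0.5804534 ]), 'moment': array([ 0.02366156, -0.06357033, -0.01188056]), 'gripper_width': 0.09308824067824975}
```

View pics/scene0.png

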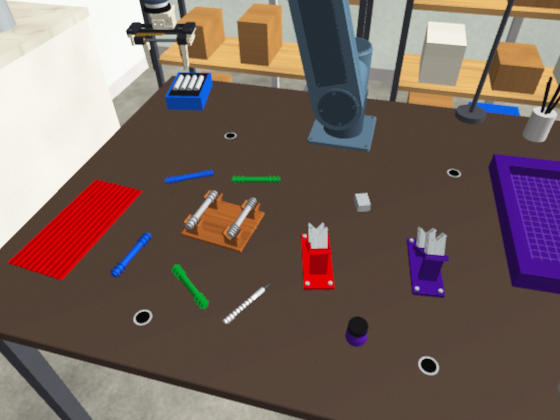

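View pics/top0.png

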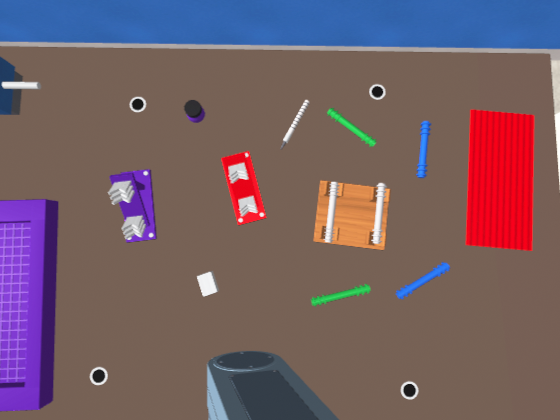

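The scene view shows the rack at about (225,220), the red gauge at (317,258) and the purple gauge at (427,262). The top view has them at (352,215), (243,188) and (135,207). Next I'll take a close crop and measure.

```bash
cat > h.py <<'E'
import numpy as np,cv2
def pts(d):
    K=d["camera_matrix"];z=d["range_z"];v,u=np.mgrid[:z.shape[0],:z.shape[1]]
    c=np.stack([(u-K[0,2])/K[0,0]*z,(v-K[1,2])/K[1,1]*z,z],-1)
    return (c-d["t"])@d["R"]
def ray(d,u,v,h):
    K=d["camera_matrix"];r=np.array([(u-K[0,2])/K[0,0],(v-K[1,2])/K[1,1],1])@d["R"]
    o=-d["R"].T@d["t"];return o+r*(h-o[2])/r[2]
E
python3 - <<'E'
from h import *
T=np.load("top.npz");S=np.load("scene.npz")
P=pts(T);hsv=cv2.cvtColor(T["color"],cv2.COLOR_RGB2HSV)
print("table z",P[300,300],P[150,60])
grey=(hsv[...,1]<70)&(hsv[...,2]>90)
def box(u0,u1,v0,v1):
    m=np.zeros(grey.shape,bool);m[v0:v1,u0:u1]=1;return m
for n,b in(("studL",(318,345,175,248)),("studR",(366,392,175,248)),("purple",(100,165,160,250)),("red",(215,272,145,230))):
    m=box(*b)&grey;p=P[m];p=p[p[:,2]>.03]
    c=p.mean(0);w,V=np.linalg.eigh(np.cov((p-c)[:,:2].T));a=V[:,1];s=(p[:,:2]-c[:2])@a
    print(n,len(p),c.round(4),a.round(3),s.min().round(4),s.max().round(4),p[:,2].min().round(3),p[:,2].max().round(3), "mid",(c[:2]+a*(s.min()+s.max())/2).round(4))
    vs,us=np.where(m);print("  z along",[(round(x,3),round(float(np.median(p[abs(s-x)<.006,2])),3)) for x in np.linspace(s.min(),s.max(),8)])
H=hsv[...,0].astype(int)
for n,b,hr,h in(("purple",(100,165,160,250),(125,150),0),("red",(215,272,145,230),None,0),("rack",(300,400,170,260),(8,20),.01)):
    m=box(*b)&(hsv[...,1]>120)&(hsv[...,2]>60)
    if hr: m&=(H>hr[0])&(H<hr[1])
    else: m&=(H<6)|(H>174)
    p=P[m];p=p[p[:,2]<.02]
    r=cv2.minAreaRect(p[:,:2].astype(np.float32));print(n,len(p),r,cv2.boxPoints(r).round(3).tolist())
a=cv2.resize(T["color"][160:255,95:400],None,fx=2.6,fy=2.6,interpolation=cv2.INTER_CUBIC)
b=cv2.resize(S["color"][180:300,175:455],None,fx=2.8,fy=2.8,interpolation=cv2.INTER_CUBIC)
w=800;im=np.zeros((a.shape[0]+b.shape[0],w,3),np.uint8);im[:a.shape[0],:a.shape[1]]=a;im[a.shape[0]:,:b.shape[1]]=b
cv2.imwrite("pics/c.png",im[:600,:,::-1]);print(im.shape)
E
```

```text
table z [ 0.32448286 -0.10517794  0.00483132] [0.68165204 0.48367647 0.00284726]
studL 435 [ 0.5302 -0.1722  0.0556] [-0.991  0.13 ] -0.0702 0.0959 0.038 0.921 mid [ 0.5175 -0.1705]
  z along [(np.float64(-0.07), 0.052), (np.float64(-0.047), 0.054), (np.float64(-0.023), 0.054), (np.float64(0.001), 0.053), (np.float64(0.025), 0.055), (np.float64(0.048), 0.054), (np.float64(0.072), 0.053), (np.float64(0.096), 0.921)]
studR 456 [ 0.529  -0.2818  0.0554] [-0.989  0.146] -0.0698 0.1126 0.034 0.921 mid [ 0.5079 -0.2786]
  z along [(np.float64(-0.07), 0.054), (np.float64(-0.044), 0.054), (np.float64(-0.018), 0.053), (np.float64(0.008), 0.053), (np.float64(0.034), 0.053), (np.float64(0.06), 0.054), (np.float64(0.087), nan), (np.float64(0.113), 0.921)]
purple 835 [0.53   0.2804 0.0899] [-0.934 -0.358] -0.0688 0.1884 0.031 0.921 mid [0.4742 0.259 ]
  z along [(np.float64(-0.069), 0.098), (np.float64(-0.032), 0.116), (np.float64(0.005), 0.039), (np.float64(0.041), 0.059), (np.float64(0.078), nan), (np.float64(0.115), nan), (np.float64(0.152), nan), (np.float64(0.188), 0.921)]
red 506 [0.5774 0.
[... 557 characters left out ...]
], [0.6269999742507935, 0.3449999988079071]]
red 767 ((0.593917727470398, 0.03429168835282326), (0.17503400146961212, 0.0732962042093277), 15.197460174560547) [[0.5, 0.04699999839067459], [0.5189999938011169, -0.024000000208616257], [0.6880000233650208, 0.02199999988079071], [0.6690000295639038, 0.09300000220537186]]
rack 2835 ((0.5289056897163391, -0.23117807507514954), (0.17583580315113068, 0.15261101722717285), 83.34527587890625) [[0.4429999887943268, -0.3100000023841858], [0.5950000286102295, -0.3269999921321869], [0.6150000095367432, -0.15299999713897705], [0.46299999952316284, -0.13500000536441803]]
(583, 800, 3)
  return _methods._mean(a, axis=axis, dtype=dtype,
  ret = ret.dtype.type(ret / rcount)
```

View pics/c.png

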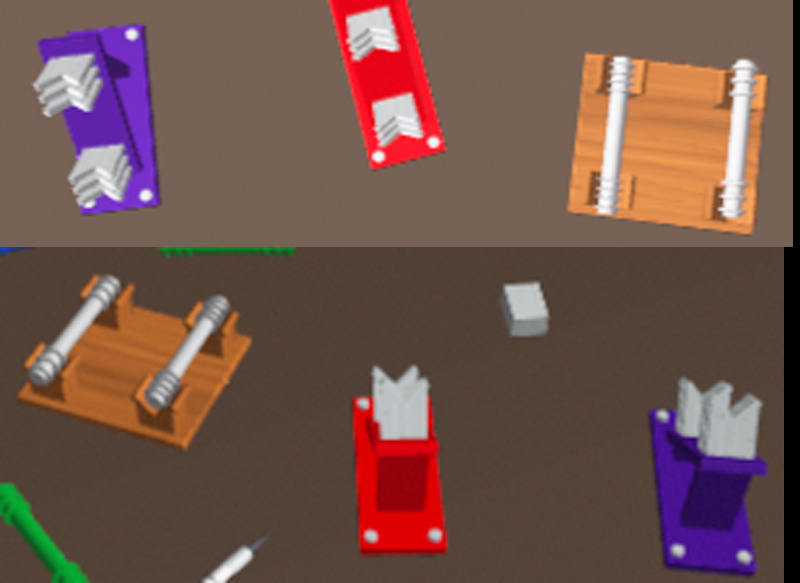

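Uphill is roughly world +x on both gauges, since the far comb group is the higher one. Now I'll measure ridge pitch, stud poses and gauge frames.

Run:
```python
from h import *
from scipy.optimize import least_squares
T=np.load("top.npz");S=np.load("scene.npz")
D={"top":T,"scene":S};P={k:pts(d) for k,d in D.items()}
HS={k:cv2.cvtColor(d["color"],cv2.COLOR_RGB2HSV) for k,d in D.items()}
G={k:(h[...,1]<75)&(h[...,2]>80) for k,h in HS.items()}
# studs: mask by 3D height window in the rack
ims=[]
for n,c in(("L",(.53,-.172)),("R",(.529,-.282))):
  for k in D:
    p=P[k];m=G[k]&(abs(p[...,2]-.047)<.014)&(abs(p[...,0]-c[0])<.095)&(abs(p[...,1]-c[1])<.025)
    v,u=np.where(m);q=np.array([ray(D[k],a,b,.047)[:2] for a,b in zip(u,v)])
    r=cv2.fitLine(q.astype(np.float32),cv2.DIST_HUBER,0,.01,.01).ravel();a=r[:2]*np.sign(r[0]);c0=r[2:]
    s=(q-c0)@a;lo,hi=np.percentile(s,[.5,99.5]);print(n,k,len(q),"mid",(c0+a*(lo+hi)/2).round(4),"dir",a.round(3),"len",(hi-lo).round(4))
    mid=c0+a*(lo+hi)/2
    # rectified strip .5mm/px
    xs=np.arange(-.085,.085,.00025);ys=np.arange(-.022,.022,.00025);nn=np.array([-a[1],a[0]])
    W=mid+xs[None,:,None]*a+ys[:,None,None]*nn
    W=np.concatenate([W,np.full(W.shape[:2]+(1,),.047)],-1)
    C=W@D[k]["R"].T+D[k]["t"];K=D[k]["camera_matrix"];uv=C@K.T;uv=(uv[...,:2]/uv[...,2:]).astype(np.float32)
    ims.append(cv2.remap(D[k]["color"],uv[...,0],uv[...,1],cv2.INTER_CUBIC)[:,:,::-1])
cv2.imwrite("pics/strips.png",np.vstack([cv2.resize(i,(680,140)) for i in ims]))
th=np.radians(38)
for n,c in(("purple",(.535,.285)),("red",(.585,.03))):
  for ks in(["top"],["scene"],["top","scene"]):
    q=np.vstack([P[k][G[k]&(abs(P[k][...,2]-.09)<.05)&(np.hypot(P[k][...,0]-c[0],P[k][...,1]-c[1])<.085)] for k in ks])
    def fr(x):
        cy,sy=np.cos(x[2]),np.sin(x[2]);d=q-[x[0],x[1],.093]
        X=d[:,0]*cy+d[:,1]*sy;Y=-d[:,0]*sy+d[:,1]*cy
        return X*np.cos(th)+d[:,2]*np.sin(th),Y,-X*np.sin(th)+d[:,2]*np.cos(th)
    def f(x):
        X,Y,Z=fr(x);return Z-(abs(Y)-.0113)
    r=least_squares(f,[*c,.15],loss="soft_l1",f_scale=.002);X,Y,Z=fr(r.x)
    g=abs(f(r.x))<.003
    print(n,ks,len(q),"seat",r.x[:2].round(4),"yaw",np.degrees(r.x[2]).round(1),"inl",g.mean().round(2),"X lo",np.percentile(X[g&(X<0)],[2,98]).round(3),"hi",np.percentile(X[g&(X>0)],[2,98]).round(3),"Y",np.percentile(Y[g],[2,98]).round(3))
# whiter screws + right base edges
for n,b in(("purple",(100,170,160,250)),("red",(210,280,145,235))):
    p=P["top"];m=G["top"]&(p[...,2]<.022);m[:b[2]]=0;m[b[3]:]=0;m[:,:b[0]]=0;m[:,b[1]:]=0
    N,l,st,ce=cv2.connectedComponentsWithStats(m.astype(np.uint8))
    print(n,[(ce[i].round(1).tolist(),int(st[i,4]),ray(T,*ce[i],.01)[:2].round(4).tolist()) for i in range(1,N) if st[i,4]>4])
```

```text
L top 441 mid [ 0.5313 -0.1734] dir [ 0.993 -0.115] len 0.1396
L scene 328 mid [ 0.532  -0.1756] dir [ 0.994 -0.111] len 0.1482
R top 456 mid [ 0.5293 -0.284 ] dir [ 0.993 -0.114] len 0.1401
R scene 332 mid [ 0.5302 -0.286 ] dir [ 0.995 -0.104] len 0.1479
purple ['top'] 813 seat [0.5355 0.28  ] yaw 6.6 inl 0.15 X lo [-0.073 -0.045] hi [0.018 0.046] Y [-0.014  0.023]
purple ['scene'] 587 seat [0.5469 0.2791] yaw 10.9 inl 0.15 X lo [-0.08  -0.053] hi [0.01 0.04] Y [-0.014  0.024]
purple ['top', 'scene'] 1400 seat [0.5416 0.2788] yaw 8.6 inl 0.15 X lo [-0.077 -0.049] hi [0.015 0.042] Y [-0.014  0.024]
red ['top'] 514 seat [0.5751 0.029 ] yaw 14.9 inl 0.21 X lo [-0.059 -0.041] hi [0.029 0.047] Y [-0.018  0.018]
red ['scene'] 400 seat [0.5937 0.0276] yaw 20.5 inl 0.17 X lo [-0.07  -0.054] hi [0.022 0.035] Y [-0.015  0.026]
red ['top', 'scene'] 914 seat [0.5834 0.0277] yaw 16.0 inl 0.16 X lo [-0.065 -0.047] hi [0.024 0.041] Y [-0.016  0.021]
purple [([134.5, 205.1], 3722, [0.5464, 0.2931]), ([145.5, 172.7], 14, [0.6257, 0.2702]), ([150.8, 234.6], 16, [0.4761, 0.2512]), ([129.7, 237.9], 10, [0.468, 0.3007])]
red [([245.2, 190.6], 4093, [0.5839, 0.028]), ([246.0, 154.5], 10, [0.6732, 0.0275]), ([261.4, 214.4], 13, [0.5265, -0.0117]), ([240.2, 219.6], 14, [0.5135, 0.0389])]
```

View pics/strips.png

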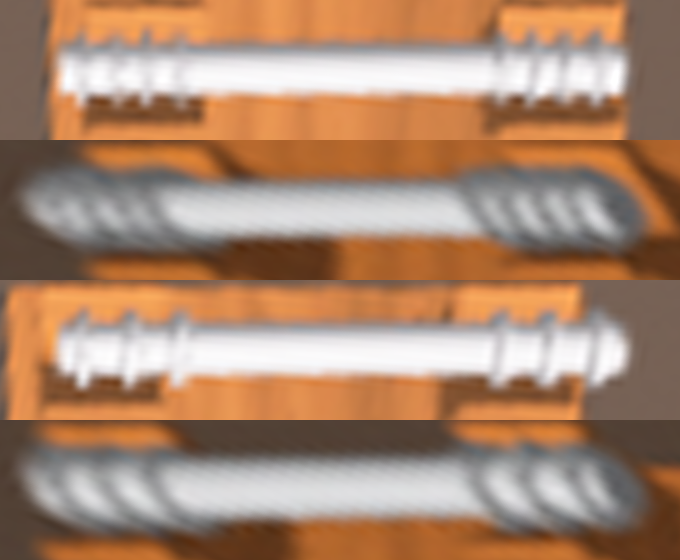

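The left-hand stud (y≈-0.175) has 4 ridges per end, so it is the fine one. The right-hand stud (y≈-0.285) has 3, so it is the coarse one. I'll check the gauge frames taken from the base screws against the comb cloud.

Run:
```python
from h import *
T=np.load("top.npz");S=np.load("scene.npz");th=np.radians(38)
D={"top":T,"scene":S}
for n,c,yaw in(("purple",(.5469,.2855),8),("red",(.5933,.0332),14.8)):
  for k,d in D.items():
    h=cv2.cvtColor(d["color"],cv2.COLOR_RGB2HSV);p=pts(d);y=np.radians(yaw)
    m=(h[...,1]<75)&(h[...,2]>80)&(abs(p[...,2]-.085)<.06)&(np.hypot(p[...,0]-c[0],p[...,1]-c[1])<.1)
    q=p[m]-[*c,.093];X=q[:,0]*np.cos(y)+q[:,1]*np.sin(y);Y=-q[:,0]*np.sin(y)+q[:,1]*np.cos(y)
    x=X*np.cos(th)+q[:,2]*np.sin(th);z=-X*np.sin(th)+q[:,2]*np.cos(th)
    print(n,k,len(x))
    for a in(-1,1):
        g=(x*a>.015)
        print("  grp",a,"x",np.percentile(x[g],[2,50,98]).round(4),"Y",np.percentile(Y[g],[1,50,99]).round(4))
        print("   top z(Y):",[(int(v*1e3),(np.percentile(z[g&(abs(Y-v)<.002)],90)*1e3).round(1) if (g&(abs(Y-v)<.002)).sum()>3 else None) for v in np.arange(-.024,.025,.004)])
```

```text
purple top 840
  grp -1 x [-0.0843 -0.0665 -0.0542] Y [-0.0174  0.0002  0.021 ]
   top z(Y): [(-24, None), (-20, None), (-16, np.float64(19.4)), (-12, np.float64(19.6)), (-8, np.float64(16.1)), (-4, np.float64(12.2)), (0, np.float64(9.0)), (4, np.float64(10.1)), (8, np.float64(12.7)), (12, np.float64(17.5)), (16, np.float64(20.3)), (19, np.float64(21.6)), (24, None)]
  grp 1 x [0.0194 0.034  0.0373] Y [-0.0183 -0.0008  0.0193]
   top z(Y): [(-24, None), (-20, np.float64(20.4)), (-16, np.float64(19.5)), (-12, np.float64(19.8)), (-8, np.float64(14.3)), (-4, np.float64(11.1)), (0, np.float64(7.6)), (4, np.float64(11.8)), (8, np.float64(13.9)), (12, np.float64(18.1)), (16, np.float64(20.6)), (19, np.float64(20.0)), (24, None)]
purple scene 610
  grp -1 x [-0.0836 -0.0582 -0.0537] Y [-0.0198 -0.0129  0.016 ]
   top z(Y): [(-24, None), (-20, np.float64(17.2)), (-16, np.float64(13.6)), (-12, np.float64(12.8)), (-8, np.float64(7.4)), (-4, np.float64(3.4)), (0, None), (4, None), (8, np.float64(14.8)), (12, np.float64(17.5)), (16, np.float64(19.4)), (19, None), (24, None)]
  grp 1 x [0.0186 0.
[... 1038 characters left out ...]
 None)]
red scene 403
  grp -1 x [-0.0762 -0.0589 -0.0546] Y [-0.0196 -0.0028  0.0149]
   top z(Y): [(-24, None), (-20, np.float64(17.3)), (-16, np.float64(16.5)), (-12, None), (-8, np.float64(12.5)), (-4, None), (0, np.float64(7.2)), (4, np.float64(11.2)), (8, np.float64(14.6)), (12, np.float64(18.9)), (16, np.float64(19.2)), (19, None), (24, None)]
  grp 1 x [0.0176 0.0297 0.0336] Y [-0.0192 -0.002   0.0158]
   top z(Y): [(-24, None), (-20, np.float64(16.6)), (-16, np.float64(15.9)), (-12, np.float64(12.0)), (-8, np.float64(9.2)), (-4, np.float64(7.3)), (0, np.float64(4.9)), (4, np.float64(9.0)), (8, np.float64(12.6)), (12, np.float64(16.2)), (16, np.float64(19.9)), (19, None), (24, None)]
```

```bash
cat >> h.py <<'E'
from scipy.spatial.transform import Rotation as Ro
def frame(yaw,slope):
    y,t=np.radians([yaw,slope]);u=np.array([np.cos(t)*np.cos(y),np.cos(t)*np.sin(y),np.sin(t)])
    n=np.array([-np.sin(t)*np.cos(y),-np.sin(t)*np.sin(y),np.cos(t)]);return u,n,np.stack([-u,-n,np.cross(u,n)],1)
def grasp(s): return s["tool_pos"]-.019*s["orientation"][:,1]
def go(s,g,yaw,slope):
    "delta (cm, deg) in present tool axes to put the grasp point at g"
    R0=s["orientation"];R=frame(yaw,slope)[2];p=np.array(g)+.019*R[:,1]
    return (R0.T@(p-s["tool_pos"])*100).round(2),np.degrees(Ro.from_matrix(R0.T@R).as_rotvec()).round(1)
E
python3 - <<'E'
from rig import *
from h import *
s=read_state()
print(go(s,[.5298,-.285,.16],-6.5,0))
E
```

```text
(array([-45.04,   7.73, -15.08]), array([ 0.1, 19.7, -0. ]))
```

Emit:
servo_tool(
  deltas=[
    [-6,0,-2,0,3,0,60],
    [-12,0,-4,0,6,0,60],
    [-18,1,-6,0,9,0,60],
    [-24,2,-8,0,12,0,60],
    [-30,3.5,-10,0,15,0,60],
    [-36,5,-12,0,18,0,60],
    [-42,6.5,-14,0,19.7,0,60],
    [-45,7.7,-15.1,0.1,19.7,0,60],
    [-45,7.7,-15.1,0.1,19.7,0,60],
    [-45,7.7,-15.1,0.1,19.7,0,60],
  ],
)

```text
time: 1.35
tool_pos: [0.5288, -0.2856, 0.1414]
orientation: [[-0.994, -0.001, -0.112], [0.112, -0.002, -0.994], [0.001, -1.0, 0.002]]
wrist_force: [-0.0, -0.5, 0.3]
gripper_width: 0.0558
```

Run:
```python
from rig import *
from h import *
s=read_state()
print(s["time"],grasp(s),s["q"],go(s,[.5298,-.285,.045],-6.5,0))
d=get_image("top");cv2.imwrite("pics/t1.png",cv2.resize(d["color"][150:270,290:420],None,fx=4,fy=4)[:,:,::-1])
```

```text
1.35 [ 0.52883611 -0.28553473  0.16038372] [-0.67940493  0.40803428  1.51644647 -0.00198321  1.21689392  1.00452262] (array([-0.1 , 11.54, -0.09]), array([-0.1,  0.1,  0. ]))
```

View pics/t1.png

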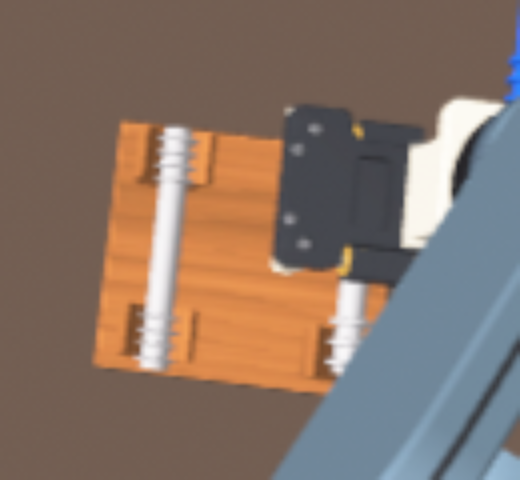

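The gripper sits over the middle of the right-hand (coarse) stud. I'll descend and grip it.

Emit:
servo_tool(
  deltas=[
    [-0.1,4,-0.1,0,0,0,60],
    [-0.1,8,-0.1,0,0,0,60],
    [-0.1,10.5,-0.1,0,0,0,60],
    [-0.1,11.5,-0.1,0,0,0,60],
    [-0.1,11.5,-0.1,0,0,0,60],
    [-0.1,11.5,-0.1,0,0,0,10],
    [-0.1,11.5,-0.1,0,0,0,10],
    [-0.1,11.5,-0.1,0,0,0,10],
    [-0.1,11.5,-0.1,0,0,0,10],
  ],
  newtons=35,
)

```text
time: 2.52
tool_pos: [0.5306, -0.2848, 0.027]
orientation: [[-0.994, 0.0, -0.113], [0.113, -0.002, -0.994], [-0.001, -1.0, 0.002]]
wrist_force: [0.5, -0.6, 0.4]
gripper_width: 0.0204
```

Emit:
servo_tool(
  deltas=[
    [0,0,0,0,0,0,10],
    [0,0,0,0,0,0,10],
    [0,0,0,0,0,0,10],
    [0,-2,0,0,0,0,10],
    [0,-6,0,0,0,0,10],
    [0,-10,0,0,0,0,10],
    [0,-13,0,0,0,0,10],
    [0,-13,0,0,0,0,10],
  ],
)

```text
time: 3.52
tool_pos: [0.5316, -0.2845, 0.1584]
orientation: [[-0.994, 0.003, -0.112], [0.112, -0.003, -0.994], [-0.004, -1.0, 0.003]]
wrist_force: [0.4, 0.4, -2.3]
gripper_width: 0.0151
```

```bash
cat >> h.py <<'E'
PUR=((.5469,.2855),8.0); RED=((.5933,.0332),14.8)
def seat(G,dx):  # seat dx along base x from screw centre
    y=np.radians(G[1]);return np.array([G[0][0]+dx*np.cos(y),G[0][1]+dx*np.sin(y),.093])
def slope_pt(G,dx,x,z):
    u,n,_=frame(G[1],38);return seat(G,dx)+u*x+n*z
def infr(G,dx,p):
    u,n,_=frame(G[1],38);d=p-seat(G,dx);return np.array([d@u,d@np.cross(n,u),d@n])*1e3
E
python3 - <<'E'
from rig import *
from h import *
s=read_state()
print(s["time"],s["gripper_width"],s["wrist_force"],s["moment"],s["tool_pos"],grasp(s))
print(seat(PUR,-.0275),seat(RED,-.0275))
print(go(s,slope_pt(PUR,-.0275,0,.05),8,38))
E
```

```text
3.525 0.015097607415573557 [ 0.42765582  0.37999914 -2.31216915] [-0.00132512  0.00063982  0.00634054] [ 0.53158676 -0.28453691  0.15840983] [ 0.5315221  -0.28447736  0.17740963]
[0.51966763 0.28167274 0.093     ] [0.56671236 0.02617524 0.093     ]
(array([  9.42,   3.91, -55.66]), array([ -5. , -13.9,  37.6]))
```

Emit:
servo_tool(
  deltas=[
    [0,-3,-3,0,0,0,10],
    [0.5,-6,-8,0,0,0,10],
    [1.5,-6,-14,-0.6,-1.7,4.7,10],
    [2.5,-6,-20,-1.2,-3.5,9.4,10],
    [3.5,-6,-26,-1.9,-5.2,14.1,10],
    [4.7,-6,-32,-2.5,-7,18.8,10],
    [5.8,-6,-38,-3.1,-8.7,23.5,10],
    [7,-6,-44,-3.8,-10.4,28.2,10],
    [8.2,-5,-50,-4.4,-12.2,32.9,10],
    [9.4,-3,-55,-5,-13.9,37.6,10],
    [9.4,-1,-55.6,-5,-13.9,37.6,10],
    [9.4,-1,-55.6,-5,-13.9,37.6,10],
    [9.4,-1,-55.6,-5,-13.9,37.6,10],
  ],
)

```text
time: 5.15
tool_pos: [0.4992, 0.278, 0.1646]
orientation: [[-0.784, 0.605, 0.139], [-0.11, 0.086, -0.99], [-0.611, -0.792, -0.001]]
wrist_force: [0.7, 0.4, -1.2]
gripper_width: 0.015
```

Run:
```python
from rig import *
from h import *
s=read_state()
print(s["time"],s["gripper_width"],s["wrist_force"],s["q"].round(2),grasp(s),infr(PUR,-.0275,grasp(s)))
print(go(s,slope_pt(PUR,-.0275,0,.02),8,38))
for k in("top","scene"):
    d=get_image(k);np.savez(f"{k}2.npz",**d)
    b=(100,60,230,260)if k=="top" else(360,170,490,310)
    cv2.imwrite(f"pics/{k}2.png",cv2.resize(d["color"][b[1]:b[3],b[0]:b[2]],None,fx=3,fy=3)[:,:,::-1])
a,b=cv2.imread("pics/top2.png"),cv2.imread("pics/scene2.png");h=min(a.shape[0],b.shape[0])
cv2.imwrite("pics/c2.png",np.hstack([a[-h:],b[:h]]))
```

```text
5.15 0.014951226647226682 [ 0.66042773  0.43082553 -1.21006152] [ 0.42  0.08  2.12 -0.52  0.35  2.29] [0.48770944 0.27636363 0.1796385 ] [27.81942406 -0.80971805 88.21091716]
(array([ 2.73,  6.84, -0.07]), array([ 0.1, -0. ,  0.3]))
```

View pics/c2.png

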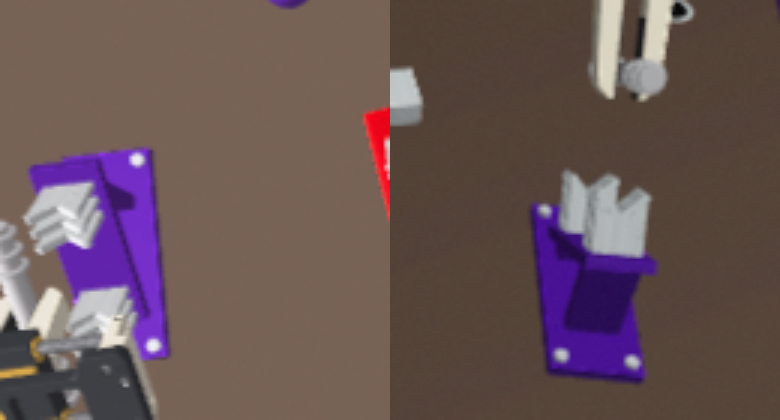

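Emit:
servo_tool(
  deltas=[
    [1,2.5,0,0,0,0,10],
    [2,4.5,-0.1,0,0,0.2,10],
    [2.7,6,-0.1,0,0,0.3,10],
    [2.7,6.8,-0.1,0,0,0.3,10],
    [2.7,6.8,-0.1,0,0,0.3,10],
    [2.7,6.8,-0.1,0,0,0.3,10],
  ],
)

```text
time: 6.0
tool_pos: [0.5196, 0.286, 0.1003]
orientation: [[-0.781, 0.61, 0.132], [-0.108, 0.076, -0.991], [-0.615, -0.789, 0.006]]
wrist_force: [-0.1, 0.0, -2.3]
gripper_width: 0.0154
```

```bash
cat > st.py <<'E'
from rig import *
from h import *
import sys
G=PUR if sys.argv[1]=="p" else RED
s=read_state();u,n,_=frame(G[1],38);f=s["wrist_force"]
print("t",s["time"],"w",round(s["gripper_width"],4),"slopefr mm",infr(G,-.0275,grasp(s)).round(2),"F u,across,n",[round(float(f@a),1) for a in(u,np.cross(n,u),n)],"grasp",grasp(s).round(4),"q5",s["q"][4].round(2),"M",s["moment"].round(2),"rot err",go(s,seat(G,0),G[1],38)[1])
E
python3 st.py p
```

```text
t 6.0 w 0.0154 slopefr mm [ 4.88  4.52 24.41] F u,across,n [-1.4, 0.0, -1.8] grasp [0.508  0.2846 0.1152] q5 0.22 M [-0.07  0.48  0.01] rot err [-0.5 -0.1  0.1]
```

Joint 5 is at its 0.22 lower limit, so a grip square to the stud cannot reach the sloped seat. The fix is to put the stud back in the rack and regrip it with the tool pitched about 22° about the jaw axis. The tool then needs only about 16° of tilt at the gauge.

Emit:
servo_tool(
  deltas=[
    [-0.5,-4,0,0,0,0,10],
    [-1,-8,0,0,0,0,10],
    [-1,-10,0,0,0,0,10],
    [-1,-10,0,0,0,0,10],
  ],
)

```text
time: 6.5
tool_pos: [0.4659, 0.2803, 0.1868]
orientation: [[-0.78, 0.612, 0.133], [-0.108, 0.079, -0.991], [-0.617, -0.787, 0.005]]
wrist_force: [-0.6, 1.0, -1.7]
gripper_width: 0.0153
```

```bash
python3 st.py p
python3 - <<'E'
from rig import *
from h import *
s=read_state();print(go(s,[.5306,-.2848,.16],-6.5,0))
E
```

```text
t 6.5 w 0.0153 slopefr mm [ 15.64   6.22 125.8 ] F u,across,n [-1.4, 1.1, -1.1] grasp [0.4543 0.2788 0.2018] q5 0.42 M [-0.02  0.46  0.06] rot err [-0.4 -0.1 -0.1]
(array([ 3.87,  3.12, 56.84]), array([  4.5,  13.7, -37.9]))
```

Emit:
servo_tool(
  deltas=[
    [0.3,-1,5,0,0,0,10],
    [0.6,-2,11,0,0,0,10],
    [1,-2,17,0.5,1.5,-4.2,10],
    [1.4,-2,23,1,3,-8.4,10],
    [1.8,-1.5,29,1.6,4.8,-13.3,10],
    [2.2,-1,35,2.1,6.6,-18.2,10],
    [2.6,-0.5,41,2.7,8.4,-23.1,10],
    [3,0,47,3.3,10.2,-28,10],
    [3.5,1,52,3.9,12,-33,10],
    [3.9,3.1,56.8,4.5,13.7,-37.9,10],
    [3.9,3.1,56.8,4.5,13.7,-37.9,10],
    [3.9,3.1,56.8,4.5,13.7,-37.9,10],
  ],
)

```text
time: 8.0
tool_pos: [0.529, -0.2854, 0.1375]
orientation: [[-0.993, -0.005, -0.115], [0.115, -0.001, -0.993], [0.005, -1.0, 0.002]]
wrist_force: [-0.0, 1.1, -1.0]
gripper_width: 0.0148
```

Run:
```python
from rig import *
from h import *
s=read_state();print(s["time"],grasp(s),go(s,[.5306,-.2848,.047],-6.5,0))
```

```text
8.0 [ 0.52911493 -0.28537847  0.15653494] (array([-0.21, 10.95, -0.1 ]), array([-0.1, -0.1,  0.3]))
```

Emit:
servo_tool(
  deltas=[
    [-0.2,4,-0.1,0,0,0.3,10],
    [-0.2,8,-0.1,0,0,0.3,10],
    [-0.2,10,-0.1,0,0,0.3,10],
    [-0.2,11,-0.1,0,0,0.3,10],
    [-0.2,11,-0.1,0,0,0.3,10],
    [-0.2,11,-0.1,0,0,0.3,20],
    [-0.2,11,-0.1,0,0,0.3,40],
    [-0.2,11,-0.1,0,0,0.3,50],
    [-0.2,11,-0.1,0,0,0.3,50],
  ],
)

```text
time: 9.12
tool_pos: [0.5317, -0.2845, 0.0299]
orientation: [[-0.994, 0.003, -0.113], [0.113, -0.004, -0.994], [-0.003, -1.0, 0.004]]
wrist_force: [0.4, -0.7, 0.3]
gripper_width: 0.0438
```

Run:
```python
from rig import *
from h import *
s=read_state();print(s["time"],grasp(s),s["wrist_force"],s["gripper_width"],go(s,[.5306,-.2848,.045],-6.5,-22))
```

```text
9.125 [ 0.53161309 -0.28445772  0.04890187] [ 0.39067274 -0.68507685  0.31794013] 0.04380520926521997 (array([0.81, 0.25, 0.04]), array([ -0.2,  -0.1, -22.2]))
```

Emit:
servo_tool(
  deltas=[
    [0.3,0.1,0,0,0,-8,50],
    [0.6,0.2,0,0,0,-16,50],
    [0.8,0.3,0,-0.2,0,-22.2,50],
    [0.8,0.3,0,-0.2,0,-22.2,50],
    [0.8,0.3,0,-0.2,0,-22.2,50],
  ],
)

```text
time: 9.75
tool_pos: [0.5233, -0.2834, 0.0263]
orientation: [[-0.921, -0.372, -0.114], [0.106, 0.043, -0.993], [0.375, -0.927, -0.0]]
wrist_force: [-0.2, -0.8, 0.3]
gripper_width: 0.0468
```

Run:
```python
from rig import *
from h import *
s=read_state();print(s["time"],grasp(s),s["q"].round(2),s["wrist_force"],go(s,[.5306,-.2848,.045],-6.5,-22))
```

```text
9.75 [ 0.53040304 -0.28420295  0.04396237] [-0.58  0.75  1.29 -0.17  1.45  1.16] [-0.18432359 -0.8107699   0.26182691] (array([ 0.01, -0.11,  0.06]), array([ 0., -0., -0.]))
```

Pose is good. I'll grip and lift, then plan the transit.

Emit:
servo_tool(
  deltas=[
    [0,0,0,0,0,0,10],
    [0,0,0,0,0,0,10],
    [0,0,0,0,0,0,10],
    [0,0,0,0,0,0,10],
    [0,0,0,0,0,0,10],
    [0,0,0,0,0,0,10],
    [0.8,-2,0,0,0,0,10],
    [2.5,-6,0,0,0,0,10],
    [4.5,-11,0,0,0,0,10],
    [6,-15,0,0,0,0,10],
    [6,-15,0,0,0,0,10],
  ],
  newtons=40,
)

```text
time: 11.12
tool_pos: [0.5264, -0.284, 0.193]
orientation: [[-0.924, -0.366, -0.114], [0.107, 0.039, -0.994], [0.368, -0.93, 0.003]]
wrist_force: [0.6, -0.8, -1.8]
gripper_width: 0.0148
```

Run:
```python
from rig import *
from h import *
s=read_state();print(s["time"],grasp(s),s["wrist_force"],s["gripper_width"],go(s,slope_pt(PUR,-.0275,0,.06),8,16))
```

```text
11.125 [ 0.53330477 -0.28470062  0.21067478] [ 0.61841534 -0.75523109 -1.84385422] 0.014753830847398817 (array([  6.9 ,  10.18, -55.35]), array([  0.5, -14.8,  37.4]))
```

Emit:
servo_tool(
  deltas=[
    [0.3,0,-5,0,0,0,10],
    [0.6,0.2,-11,0,-1,3,10],
    [1.2,0.4,-17,0.1,-3,8,10],
    [1.8,0.6,-23,0.2,-5,13,10],
    [2.5,0.8,-29,0.2,-7,18,10],
    [3.2,1,-35,0.3,-9,23,10],
    [3.9,1.3,-41,0.4,-11,28,10],
    [4.6,1.7,-47,0.4,-13,33,10],
    [5.4,3,-53,0.5,-14.8,37.4,10],
    [6.3,7,-55.4,0.5,-14.8,37.4,10],
    [6.9,10.2,-55.4,0.5,-14.8,37.4,10],
    [6.9,10.2,-55.4,0.5,-14.8,37.4,10],
    [6.9,10.2,-55.4,0.5,-14.8,37.4,10],
  ],
)

```text
time: 12.75
tool_pos: [0.4867, 0.2785, 0.1201]
orientation: [[-0.954, 0.266, 0.139], [-0.132, 0.043, -0.99], [-0.27, -0.963, -0.006]]
wrist_force: [-0.3, 0.7, -0.6]
gripper_width: 0.0151
```

```bash
sed -i 's/go(s,seat(G,0),G\[1\],38)\[1\]/go(s,seat(G,0),G[1],16)[1]/' st.py; python3 st.py p
python3 - <<'E'
from rig import *
from h import *
s=read_state();print(go(s,slope_pt(PUR,-.0275,0,.02),8,16))
E
```

```text
t 12.75 w 0.0151 slopefr mm [-2.14  1.31 59.28] F u,across,n [-0.5, 0.7, -0.4] grasp [0.4817 0.2777 0.1384] q5 0.77 M [ 0.01  0.14 -0.01] rot err [ 0.3 -0.1  0.4]
(array([-1.7 ,  3.55,  0.16]), array([ 0.3, -0.1,  0.4]))
```

Emit:
servo_tool(
  deltas=[
    [-0.6,1.2,0.1,0.3,-0.1,0.4,10],
    [-1.2,2.5,0.2,0.3,-0.1,0.4,10],
    [-1.7,3.5,0.2,0.3,-0.1,0.4,10],
    [-1.7,3.5,0.2,0.3,-0.1,0.4,10],
    [-1.7,3.5,0.2,0.3,-0.1,0.4,10],
  ],
)

```text
time: 13.38
tool_pos: [0.5116, 0.2801, 0.0901]
orientation: [[-0.952, 0.272, 0.139], [-0.134, 0.038, -0.99], [-0.275, -0.961, -0.0]]
wrist_force: [-0.3, 0.3, -1.5]
gripper_width: 0.015
```

```bash
python3 st.py p
python3 - <<'E'
from rig import *
from h import *
d=get_image("scene");a=cv2.resize(d["color"][180:310,360:480],None,fx=4,fy=4)[:,:,::-1]
e=get_image("top");b=cv2.resize(e["color"][130:260,80:180],None,fx=4,fy=4)[:,:,::-1]
cv2.imwrite("pics/c3.png",np.hstack([a,b]))
E
```

```text
t 13.375 w 0.015 slopefr mm [-1.08 -0.45 20.4 ] F u,across,n [-1.1, 0.4, -1.0] grasp [0.5065 0.2794 0.1084] q5 0.7 M [0.   0.23 0.04] rot err [ 0. -0.  0.]
```

View pics/c3.png

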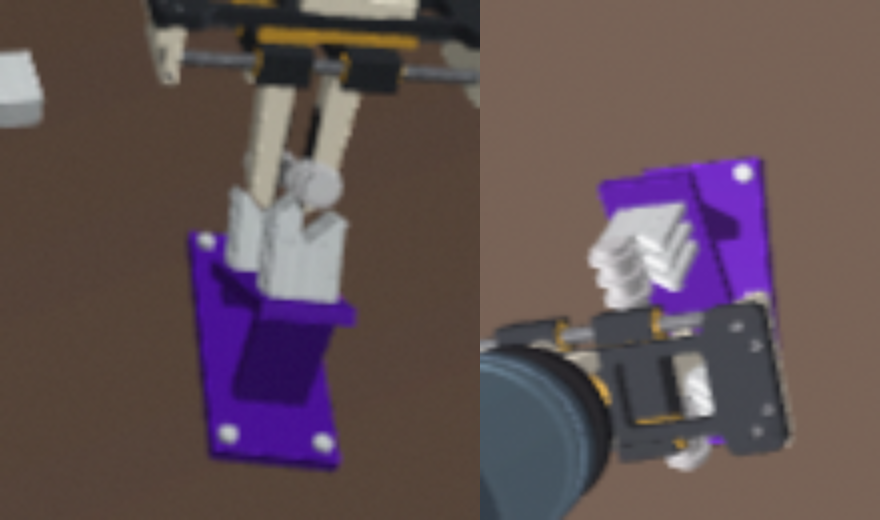

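Emit:
servo_tool(
  deltas=[
    [-0.11,0.28,0,0,0,0,10],
    [-0.22,0.56,0,0,0,0,10],
    [-0.3,0.74,0,0,0,0,10],
    [-0.37,0.93,0,0,0,0,10],
    [-0.37,0.93,0,0,0,0,10],
  ],
)

```text
time: 14.1
tool_pos: [0.5177, 0.281, 0.0822]
orientation: [[-0.952, 0.272, 0.139], [-0.134, 0.038, -0.99], [-0.275, -0.961, -0.0]]
wrist_force: [0.3, 0.4, -1.5]
gripper_width: 0.0152
```

```bash
python3 st.py p
```

```text
t 14.1 w 0.0152 slopefr mm [-1.12 -0.39 10.37] F u,across,n [-0.7, 0.3, -1.4] grasp [0.5125 0.2803 0.1005] q5 0.69 M [ 0.01  0.21 -0.  ] rot err [0. 0. 0.]
```

Emit:
servo_tool(
  deltas=[
    [-0.06,0.14,0,0,0,0,10],
    [-0.11,0.28,0,0,0,0,10],
    [-0.15,0.37,0,0,0,0,10],
    [-0.15,0.37,0,0,0,0,10],
  ],
)

```text
time: 14.6
tool_pos: [0.5202, 0.2814, 0.0792]
orientation: [[-0.952, 0.273, 0.139], [-0.134, 0.038, -0.99], [-0.275, -0.961, -0.0]]
wrist_force: [-0.1, 0.5, -1.5]
gripper_width: 0.0152
```

```bash
python3 st.py p
```

```text
t 14.6 w 0.0152 slopefr mm [-1.   -0.36  6.47] F u,across,n [-1.0, 0.5, -1.2] grasp [0.515  0.2806 0.0975] q5 0.68 M [ 0.03  0.21 -0.03] rot err [0. 0. 0.]
```

Emit:
servo_tool(
  deltas=[
    [-0.04,0.09,0,0,0,0,10],
    [-0.07,0.19,0,0,0,0,10],
    [-0.11,0.28,0,0,0,0,10],
    [-0.11,0.28,0,0,0,0,10],
  ],
)

```text
time: 15.1
tool_pos: [0.5213, 0.2817, 0.0778]
orientation: [[-0.952, 0.272, 0.139], [-0.134, 0.039, -0.99], [-0.275, -0.961, -0.0]]
wrist_force: [-7.9, -1.8, 10.4]
gripper_width: 0.0152
```

```bash
python3 st.py p
```

```text
t 15.1 w 0.0152 slopefr mm [-0.98 -0.24  4.67] F u,across,n [0.0, -0.7, 13.2] grasp [0.5161 0.2809 0.0961] q5 0.68 M [-0.19  0.95 -0.06] rot err [0. 0. 0.]
```

Contact came at the riding height (about 13 N along the normal, almost no lateral force). Now I'll feel along the slope, downhill first, because vision puts the comb a little down the slope.

Emit:
servo_tool(
  deltas=[
    [0.07,0.03,0,0,0,0,10],
    [0.14,0.06,0,0,0,0,10],
    [0.21,0.08,0,0,0,0,10],
    [0.23,0.09,0,0,0,0,10],
  ],
)

```text
time: 15.6
tool_pos: [0.5206, 0.2816, 0.0763]
orientation: [[-0.951, 0.274, 0.139], [-0.134, 0.039, -0.99], [-0.277, -0.961, -0.0]]
wrist_force: [-0.2, 0.6, -2.4]
gripper_width: 0.0148
```

```bash
python3 st.py p
```

```text
t 15.6 w 0.0148 slopefr mm [-2.5  -0.22  3.93] F u,across,n [-1.6, 0.7, -1.9] grasp [0.5154 0.2808 0.0946] q5 0.67 M [ 0.02  0.25 -0.01] rot err [ 0.   0.  -0.1]
```

It dropped: the force is gone. Following it down along the normal.

Emit:
servo_tool(
  deltas=[
    [-0.04,0.09,0,0,0,0,10],
    [-0.08,0.19,0,0,0,0,10],
    [-0.12,0.3,0,0,0,0,10],
    [-0.12,0.3,0,0,0,0,10],
  ],
)

```text
time: 16.1
tool_pos: [0.5219, 0.2816, 0.0725]
orientation: [[-0.952, 0.272, 0.139], [-0.134, 0.038, -0.99], [-0.275, -0.961, -0.0]]
wrist_force: [-1.0, 1.2, -1.5]
gripper_width: 0.015
```

```bash
python3 st.py p
```

```text
t 16.1 w 0.015 slopefr mm [-3.75 -0.4   0.13] F u,across,n [-1.6, 1.3, -0.7] grasp [0.5167 0.2809 0.0908] q5 0.67 M [-0.06  0.21  0.01] rot err [0. 0. 0.]
```

Emit:
servo_tool(
  deltas=[
    [-0.03,0.07,0,0,0,0,10],
    [-0.06,0.14,0,0,0,0,10],
    [-0.09,0.21,0,0,0,0,10],
    [-0.09,0.21,0,0,0,0,10],
  ],
)

```text
time: 16.6
tool_pos: [0.5223, 0.2817, 0.0721]
orientation: [[-0.952, 0.272, 0.139], [-0.134, 0.038, -0.99], [-0.274, -0.962, 0.0]]
wrist_force: [-10.0, -2.3, 12.4]
gripper_width: 0.015
```

```bash
python3 st.py p
```

```text
t 16.6 w 0.015 slopefr mm [-3.73 -0.31 -0.48] F u,across,n [-0.4, -0.9, 16.0] grasp [0.5171 0.281  0.0903] q5 0.67 M [-0.29  1.15 -0.11] rot err [0.  0.  0.1]
```

It is fully home: contact again at 16 N, 5.2–5.5 mm below the riding height, with the grasp 90 mm above the table. That is the mesh nearest the seat. I'll ease the preload and let go.

Emit:
servo_tool(
  deltas=[
    [0.04,-0.1,0,0,0,0,10],
    [0.04,-0.1,0,0,0,0,10],
    [0.04,-0.1,0,0,0,0,18],
    [0.04,-0.1,0,0,0,0,22],
    [0.04,-0.1,0,0,0,0,30],
    [0.04,-0.1,0,0,0,0,45],
    [0.04,-0.1,0,0,0,0,45],
    [0.04,-0.1,0,0,0,0,45],
    [0,-2,0,0,0,0,45],
    [0,-4.5,0,0,0,0,45],
    [0,-8,0,0,0,0,45],
    [0,-13,0,0,0,0,45],
  ],
)

```text
time: 18.1
tool_pos: [0.4869, 0.2764, 0.1959]
orientation: [[-0.953, 0.27, 0.139], [-0.134, 0.038, -0.99], [-0.273, -0.962, 0.0]]
wrist_force: [0.8, 0.4, 0.5]
gripper_width: 0.0416
```

```bash
python3 st.py p
python3 - <<'E'
from rig import *
from h import *
s=read_state();print(grasp(s),go(s,[.532,-.1745,.16],-6.5,-22))
e=get_image("top");np.savez("top4.npz",**e);d=get_image("scene");np.savez("scene4.npz",**d)
a=cv2.resize(d["color"][180:310,360:480],None,fx=4,fy=4)[:,:,::-1]
b=cv2.resize(e["color"][130:260,80:180],None,fx=4,fy=4)[:,:,::-1]
cv2.imwrite("pics/c4.png",np.hstack([a,b]))
E
```

```text
t 18.1 w 0.0416 slopefr mm [ 44.33  -0.66 119.09] F u,across,n [1.0, 0.3, -0.1] grasp [0.4817 0.2757 0.2141] q5 0.95 M [0.02 0.17 0.02] rot err [-0.  -0.   0.2]
[0.48174495 0.27568066 0.21413909] (array([ 3.86,  4.48, 45.1 ]), array([ -0.8,  14.7, -37.6]))
```

View pics/c4.png

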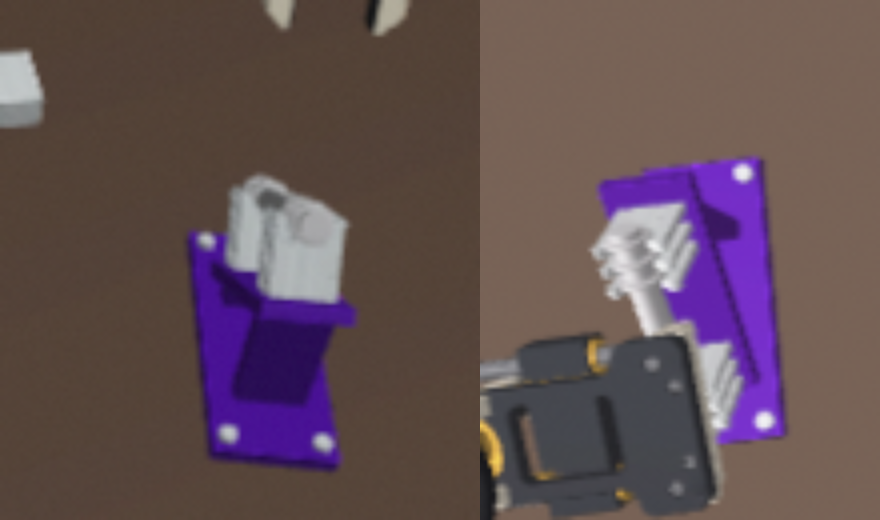

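The picture shows the coarse stud lying in the purple notches at both ends, and the block undisturbed. On to the fine stud.

Emit:
servo_tool(
  deltas=[
    [0.3,-0.5,5,0,0,0,55],
    [0.6,-1,11,0,2,-5,55],
    [1,-1,17,-0.2,5,-12,55],
    [1.5,-1,23,-0.4,8,-19,55],
    [2,-1,29,-0.5,11,-26,55],
    [2.6,0,35,-0.7,13.5,-33,55],
    [3.2,2,41,-0.8,14.7,-37.6,55],
    [3.9,4.5,45.1,-0.8,14.7,-37.6,55],
    [3.9,4.5,45.1,-0.8,14.7,-37.6,55],
    [3.9,4.5,45.1,-0.8,14.7,-37.6,55],
  ],
)

```text
time: 19.45
tool_pos: [0.5257, -0.1728, 0.1415]
orientation: [[-0.922, -0.37, -0.113], [0.104, 0.044, -0.994], [0.373, -0.928, -0.002]]
wrist_force: [0.7, -0.2, 0.3]
gripper_width: 0.0514
```

Run:
```python
from rig import *
from h import *
s=read_state();print(s["time"],grasp(s),go(s,[.532,-.174,.044],-6.5,-22))
```

```text
19.45 [ 0.53270595 -0.17361493  0.15916932] (array([-4.23, 10.71,  0.07]), array([ 0.1,  0.1, -0.1]))
```

Emit:
servo_tool(
  deltas=[
    [-1.6,4,0.1,0,0,0,55],
    [-3.1,8,0.1,0,0,0,55],
    [-4,10,0.1,0,0,0,55],
    [-4.2,10.7,0.1,0,0,0,55],
    [-4.2,10.7,0.1,0,0,0,55],
    [-4.2,10.7,0.1,0,0,0,10],
    [-4.2,10.7,0.1,0,0,0,10],
    [-4.2,10.7,0.1,0,0,0,10],
    [-4.2,10.7,0.1,0,0,0,10],
    [-4.2,10.7,0.1,0,0,0,10],
    [-4.2,10.7,0.1,0,0,0,10],
    [-4.2,10.7,0.1,0,0,0,10],
  ],
  newtons=40,
)

```text
time: 20.95
tool_pos: [0.5251, -0.1744, 0.0272]
orientation: [[-0.923, -0.369, -0.112], [0.104, 0.042, -0.994], [0.372, -0.928, -0.001]]
wrist_force: [-0.6, -2.4, 1.9]
gripper_width: 0.0149
```

Run:
```python
from rig import *
from h import *
s=read_state();print(s["time"],grasp(s),s["gripper_width"],s["wrist_force"])
```

```text
20.95 [ 0.53210381 -0.17519184  0.04484511] 0.014886110509495438 [-0.64033751 -2.42846234  1.92339086]
```

Emit:
servo_tool(
  deltas=[
    [0.8,-2,0,0,0,0,10],
    [2.5,-6,0,0,0,0,10],
    [4.5,-11,0,0,0,0,10],
    [6,-15,0,0,0,0,10],
    [6,-15,0,0,0,0,10],
  ],
)

```text
time: 21.58
tool_pos: [0.5269, -0.1746, 0.1913]
orientation: [[-0.925, -0.363, -0.112], [0.105, 0.04, -0.994], [0.365, -0.931, 0.001]]
wrist_force: [0.5, 0.2, -3.1]
gripper_width: 0.015
```

Run:
```python
from rig import *
from h import *
s=read_state();print(s["time"],grasp(s),s["wrist_force"],s["gripper_width"],go(s,slope_pt(RED,-.026,0,.05),RED[1],16))
```

```text
21.575 [ 0.53379067 -0.17536246  0.20902495] [ 0.51563377  0.19096677 -3.13701938] 0.015024383282181883 (array([ -2.32,   7.37, -19.53]), array([  1. , -21.6,  37. ]))
```

Emit:
servo_tool(
  deltas=[
    [0,0,-4,0.2,-4,7,10],
    [0,0,-9,0.4,-9,15,10],
    [0,0,-14,0.6,-14,23,10],
    [0,0.5,-18,0.8,-18,31,10],
    [0,1.5,-19.5,1,-21.6,37,10],
    [-1.2,4,-19.5,1,-21.6,37,10],
    [-2.3,7.4,-19.5,1,-21.6,37,10],
    [-2.3,7.4,-19.5,1,-21.6,37,10],
    [-2.3,7.4,-19.5,1,-21.6,37,10],
  ],
)

```text
time: 22.7
tool_pos: [0.5408, 0.0204, 0.1113]
orientation: [[-0.932, 0.259, 0.255], [-0.244, 0.073, -0.967], [-0.269, -0.963, -0.005]]
wrist_force: [0.7, 0.0, -1.9]
gripper_width: 0.0152
```

```bash
sed -i 's/-.0275/-.026/' st.py; python3 st.py r
python3 - <<'E'
from rig import *
from h import *
s=read_state();print(go(s,slope_pt(RED,-.026,0,.012),RED[1],16))
d=get_image("scene");a=cv2.resize(d["color"][180:310,255:375],None,fx=4,fy=4)[:,:,::-1]
e=get_image("top");b=cv2.resize(e["color"][120:250,190:290],None,fx=4,fy=4)[:,:,::-1]
cv2.imwrite("pics/c5.png",np.hstack([a,b]))
E
```

```text
t 22.7 w 0.0152 slopefr mm [-3.61  0.98 49.23] F u,across,n [-0.6, -0.1, -1.9] grasp [0.5359 0.019  0.1296] q5 0.77 M [-0.08  0.19  0.05] rot err [ 0.2 -0.1  0.4]
(array([-1.76,  3.31,  0.12]), array([ 0.2, -0.1,  0.4]))
```

View pics/c5.png

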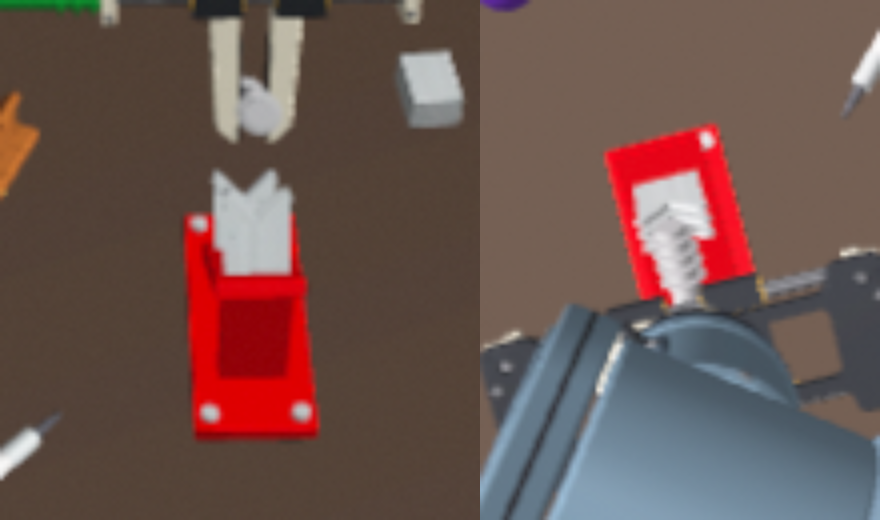

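The fine stud is above the red notches and aligned in both views. Descending.

Emit:
servo_tool(
  deltas=[
    [-0.6,1.2,0.1,0.2,-0.1,0.4,10],
    [-1.2,2.3,0.1,0.2,-0.1,0.4,10],
    [-1.6,3,0.1,0.2,-0.1,0.4,10],
    [-1.8,3.3,0.1,0.2,-0.1,0.4,10],
    [-1.8,3.3,0.1,0.2,-0.1,0.4,10],
  ],
)

```text
time: 23.42
tool_pos: [0.5665, 0.0263, 0.0843]
orientation: [[-0.929, 0.267, 0.256], [-0.246, 0.071, -0.967], [-0.276, -0.961, -0.0]]
wrist_force: [-0.3, -0.0, -2.5]
gripper_width: 0.015
```

```bash
python3 st.py r
```

```text
t 23.425 w 0.015 slopefr mm [ 0.43  0.15 11.77] F u,across,n [-1.8, 0.0, -1.8] grasp [0.5614 0.0249 0.1025] q5 0.71 M [-0.03  0.2   0.03] rot err [ 0.  0. -0.]
```

Emit:
servo_tool(
  deltas=[
    [-0.06,0.14,0,0,0,0,10],
    [-0.11,0.28,0,0,0,0,10],
    [-0.16,0.4,0,0,0,0,10],
    [-0.2,0.5,0,0,0,0,10],
    [-0.2,0.5,0,0,0,0,10],
  ],
)

```text
time: 24.05
tool_pos: [0.5697, 0.0269, 0.0806]
orientation: [[-0.929, 0.268, 0.256], [-0.246, 0.071, -0.967], [-0.277, -0.961, 0.0]]
wrist_force: [-2.3, -1.0, 0.3]
gripper_width: 0.015
```

```bash
python3 st.py r
```

```text
t 24.05 w 0.015 slopefr mm [ 0.65 -0.09  6.88] F u,across,n [-1.8, -0.4, 1.8] grasp [0.5646 0.0255 0.0988] q5 0.7 M [-0.24  0.48 -0.03] rot err [-0.   0.  -0.1]
```

Emit:
servo_tool(
  deltas=[
    [-0.02,0.05,0,0,0,0,10],
    [-0.04,0.09,0,0,0,0,10],
    [-0.04,0.09,0,0,0,0,10],
  ],
)

```text
time: 24.42
tool_pos: [0.5699, 0.0269, 0.0802]
orientation: [[-0.929, 0.267, 0.256], [-0.247, 0.07, -0.967], [-0.276, -0.961, 0.001]]
wrist_force: [-6.3, -3.2, 6.3]
gripper_width: 0.0151
```

```bash
python3 st.py r
```

```text
t 24.425 w 0.0151 slopefr mm [ 0.63 -0.15  6.47] F u,across,n [-1.5, -1.5, 9.2] grasp [0.5648 0.0255 0.0985] q5 0.7 M [-0.43  0.99 -0.06] rot err [-0.   0.1 -0. ]
```

Emit:
servo_tool(
  deltas=[
    [0.06,0.02,0,0,0,0,10],
    [0.12,0.05,0,0,0,0,10],
    [0.18,0.07,0,0,0,0,10],
    [0.23,0.09,0,0,0,0,10],
  ],
)

```text
time: 24.92
tool_pos: [0.57, 0.0265, 0.0799]
orientation: [[-0.928, 0.271, 0.256], [-0.246, 0.07, -0.967], [-0.28, -0.96, 0.002]]
wrist_force: [-2.8, 1.4, 8.4]
gripper_width: 0.0149
```

```bash
python3 st.py r
```

```text
t 24.925 w 0.0149 slopefr mm [ 0.34 -0.5   6.24] F u,across,n [3.3, 2.0, 8.1] grasp [0.5648 0.0252 0.0981] q5 0.69 M [0.07 0.11 0.15] rot err [-0.1  0.  -0.3]
```

Emit:
servo_tool(
  deltas=[
    [0,0,0,0,0,0,10],
    [0,0,0,0,0,0,10],
  ],
)

```text
time: 25.18
tool_pos: [0.57, 0.0265, 0.0799]
orientation: [[-0.928, 0.271, 0.256], [-0.246, 0.07, -0.967], [-0.28, -0.96, 0.002]]
wrist_force: [-2.7, 0.2, 8.5]
gripper_width: 0.0148
```

```bash
python3 st.py r
```

```text
t 25.175 w 0.0148 slopefr mm [ 0.38 -0.5   6.27] F u,across,n [3.2, 0.9, 8.3] grasp [0.5649 0.0252 0.0982] q5 0.69 M [0.03 0.26 0.1 ] rot err [-0.1  0.  -0.3]
```

Emit:
servo_tool(
  deltas=[
    [0.07,0.03,0,0,0,0,10],
    [0.14,0.06,0,0,0,0,10],
    [0.19,0.07,0,0,0,0,10],
    [0.19,0.07,0,0,0,0,10],
  ],
)

```text
time: 25.68
tool_pos: [0.5671, 0.0264, 0.0769]
orientation: [[-0.929, 0.268, 0.256], [-0.246, 0.071, -0.967], [-0.277, -0.961, -0.0]]
wrist_force: [1.8, 1.6, -0.9]
gripper_width: 0.0152
```

```bash
python3 st.py r
```

```text
t 25.675 w 0.0152 slopefr mm [-3.66  0.09  5.66] F u,across,n [1.1, 1.1, -2.1] grasp [0.562  0.025  0.0952] q5 0.69 M [ 0.12 -0.03  0.03] rot err [ 0.   0.  -0.1]
```

Emit:
servo_tool(
  deltas=[
    [-0.04,0.09,0,0,0,0,10],
    [-0.08,0.19,0,0,0,0,10],
    [-0.11,0.28,0,0,0,0,10],
    [-0.11,0.28,0,0,0,0,10],
  ],
)

```text
time: 26.18
tool_pos: [0.5691, 0.0266, 0.0747]
orientation: [[-0.929, 0.268, 0.256], [-0.246, 0.071, -0.967], [-0.278, -0.961, 0.0]]
wrist_force: [2.9, -0.1, 0.2]
gripper_width: 0.015
```

```bash
python3 st.py r
```

```text
t 26.175 w 0.015 slopefr mm [-3.44 -0.2   2.67] F u,across,n [2.3, -0.9, -1.6] grasp [0.564  0.0253 0.093 ] q5 0.68 M [ 0.05 -0.24  0.  ] rot err [-0.   0.  -0.1]
```

Emit:
servo_tool(
  deltas=[
    [-0.07,-0.03,0,0,0,0,10],
    [-0.11,0.07,0,0,0,0,10],
    [-0.15,0.16,0,0,0,0,10],
    [-0.18,0.25,0,0,0,0,10],
    [-0.18,0.25,0,0,0,0,10],
  ],
)

```text
time: 26.8
tool_pos: [0.5703, 0.0269, 0.0736]
orientation: [[-0.929, 0.267, 0.257], [-0.247, 0.07, -0.966], [-0.276, -0.961, 0.001]]
wrist_force: [-8.0, -3.3, 13.4]
gripper_width: 0.015
```

```bash
python3 st.py r
```

```text
t 26.8 w 0.015 slopefr mm [-3.14 -0.21  0.94] F u,across,n [1.5, -1.1, 15.8] grasp [0.5653 0.0256 0.0918] q5 0.68 M [-0.42  0.88  0.01] rot err [-0.   0.1 -0. ]
```

It is home on red: 16 N contact, 5.5 mm below riding height, grasp 92 mm above the table. Easing off and letting go.

Emit:
servo_tool(
  deltas=[
    [0.03,-0.1,0,0,0,0,10],
    [0.03,-0.1,0,0,0,0,10],
    [0.03,-0.1,0,0,0,0,18],
    [0.03,-0.1,0,0,0,0,22],
    [0.03,-0.1,0,0,0,0,30],
    [0.03,-0.1,0,0,0,0,45],
    [0.03,-0.1,0,0,0,0,45],
    [0.03,-0.1,0,0,0,0,45],
    [0,-2,0,0,0,0,45],
    [0,-4.5,0,0,0,0,45],
    [0,-8,0,0,0,0,45],
    [0,-13,0,0,0,0,45],
    [0,-16,6,0,0,0,45],
    [0,-16,12,0,0,0,45],
    [0,-16,18,0,0,0,45],
    [0,-16,24,0,0,0,45],
    [0,-16,30,0,0,0,45],
    [0,-16,30,0,0,0,45],
  ],
)

```text
time: 29.05
tool_pos: [0.6051, -0.2786, 0.2251]
orientation: [[-0.93, 0.267, 0.252], [-0.242, 0.069, -0.968], [-0.276, -0.961, 0.0]]
wrist_force: [-0.1, 1.0, -0.3]
gripper_width: 0.0419
```

Run:
```python
from rig import *
from h import *
s=read_state();print(s["time"],s["tool_pos"],s["wrist_force"])
D={k:get_image(k) for k in("top","scene")}
for k,d in D.items(): np.savez(f"{k}6.npz",**d)
R={"top":[(80,130,180,250),(200,120,290,240)],"scene":[(280,200,360,300),(385,200,465,300)]}
t=[cv2.resize(D[k]["color"][b[1]:b[3],b[0]:b[2]],None,fx=f,fy=f) for k,f in(("top",3),("scene",3)) for b in R[k]]
h=max(i.shape[0] for i in t);t=[cv2.copyMakeBorder(i,0,h-i.shape[0],0,0,0) for i in t]
a=np.hstack(t[:2]);b=np.hstack(t[2:]);w=max(a.shape[1],b.shape[1])
im=np.vstack([cv2.copyMakeBorder(i,0,0,0,w-i.shape[1],0) for i in(a,b)])[:600];cv2.imwrite("pics/c6.png",im[:,:,::-1])
cv2.imwrite("pics/full6.png",D["top"]["color"][:,:,::-1])
# change map elsewhere, first vs now
for k in D:
    o=np.load(k+".npz")["color"];df=cv2.absdiff(o,D[k]["color"]).max(2)>50
    N,l,st,ce=cv2.connectedComponentsWithStats(df.astype(np.uint8));print(k,[(ce[i].round().tolist(),int(st[i,4])) for i in range(1,N) if st[i,4]>25])
# stud end in scene/top: bounding along slope of white pixels above comb
for n,G,dx in(("p",PUR,-.026),("r",RED,-.0276)):
  for k,d in D.items():
    p=pts(d);hs=cv2.cvtColor(d["color"],cv2.COLOR_RGB2HSV);u,nn,_=frame(G[1],38);e=p-seat(G,dx)
    x,y,z=e@u,e@np.cross(nn,u),e@nn
    m=(hs[...,1]<75)&(abs(y)<.007)&(abs(x)<.1)&(z>.002)&(z<.02);print(n,k,m.sum(),"x",np.percentile(x[m],[1,99]).round(4),"z mid",np.median(z[m&(abs(x)<.02)]).round(4),"z ends",np.median(z[m&(x>.035)]).round(4),np.median(z[m&(x<-.035)]).round(4))
```

```text
29.05 [ 0.60509563 -0.27861882  0.22508539] [-0.06506255  1.00053044 -0.30851779]
top [([466.0, 282.0], 47460), ([245.0, 196.0], 358), ([331.0, 212.0], 467), ([127.0, 216.0], 325), ([244.0, 360.0], 793), ([262.0, 398.0], 3482), ([173.0, 405.0], 1400)]
scene [([167.0, 55.0], 4324), ([319.0, 33.0], 3442), ([393.0, 57.0], 5594), ([132.0, 125.0], 290), ([320.0, 116.0], 72), ([214.0, 128.0], 151), ([168.0, 119.0], 32), ([166.0, 123.0], 141), ([192.0, 151.0], 351), ([163.0, 151.0], 307), ([201.0, 209.0], 342), ([241.0, 218.0], 340), ([316.0, 222.0], 62), ([425.0, 226.0], 41), ([438.0, 233.0], 29)]
p top 403 x [-0.0717  0.0662] z mid 0.0082 z ends 0.0093 0.0088
p scene 63 x [-0.0668  0.066 ] z mid 0.0069 z ends 0.007 0.0097
r top 361 x [-0.0699  0.0682] z mid 0.008 z ends 0.0088 0.0089
r scene 63 x [-0.0691  0.0684] z mid 0.0068 z ends 0.0078 0.0093
```

View pics/c6.png

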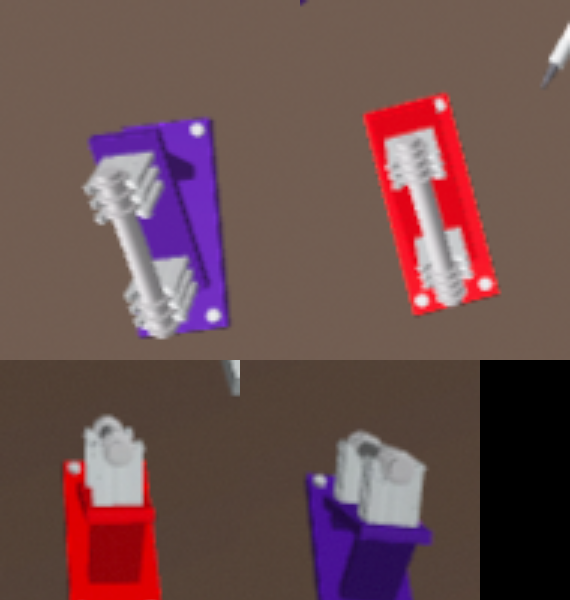

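Both studs lie in their notches. The plain middle's top surface is 7–8 mm above the seat line, which is the stud's 8 mm radius, so the axis is at about z = 0 on both. The studs' centres are about -3 mm (purple) and -1 mm (red) along the slope. The change map shows nothing at the scriber, jar or block.

```bash
python3 -c "
from rig import *
print(sign_off())"
```

```text
the job is handed in; nothing more can be done
None
```

Both studs are on their gauges, coarse on purple and then fine on red. I handed the job in at about 29 s, with the gripper clear of everything.

- **Regrip:** My first grip on the coarse stud ran joint 5 into its lower limit above the purple gauge. I put the stud back in the rack and picked it up again with the tool pitched about 22°. I gripped the fine stud that way from the start.
- **Seating by feel:** Each stud first rode on the notch plates, then dropped when slid a few millimetres downhill. Pressed home, contact came about 5.2 mm (coarse) and 5.5 mm (fine) below the riding height, at about 16 N. I eased that load before letting go.
- **Fine stud caught briefly:** It stuck for a moment with about 5 N of side force before it dropped. The last pictures show no sign that it slipped in the grip.
- **Last checks:** In both camera views the stud axes are at seat height, z within about 1 mm. Along the slope the coarse stud is about 3 mm below centre in the top view (0.4 mm in the scene view). The fine stud is about 1 mm below centre or closer. Comparing the first and last pictures shows no change at the scriber, ink jar or steel block.

The camera calibration is only good to about 2 mm, so the forces and heights above are the main evidence that the studs are fully meshed.

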